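# Fit the slicing disc onto the slicer's drive studs

## Task

Fit the slicing disc to the slicer: it lies half under the low cup shelf, so pull it out along the ledge by its orange thumb tab until its knob is well clear of the shelf, and let go of it there. Then take it by its round centre knob, turn it so that its three holes line up with the slicer's three brass studs, and lower it gently until it sits flat and fully home on the hub; any of the three ways round will do. Let go of it, and leave the cups and the other kitchen things where they stand.

Things in the scene. Friction and masses are not known exactly. Their poses are not given: they have to be found in the camera images.
- disc_knob (a point): Grip point on the disc's orange centre knob, an upright cylinder 26 mm in diameter that rises from 8 to 50 mm above the disc's underside; this point lies on its axis, 38 mm above the underside. Axes are the disc's own: z up along the knob, the thumb tab towards -x. At the start the disc lies flat on the ledge with its knob under the shelf board and its tab sticking out in front.
- knob: The same knob as a body; origin on its axis at the disc's upper face (8 mm above the underside), axes as the disc's.
- disc_tab (a point): Grip point of the disc's orange thumb tab, an upright bar rigid with the disc: 14 mm wide (along the disc's y), 30 mm high from the underside up, from 55 to 101 mm from the disc's centre towards its -x. The point is 84 mm from the centre, 15 mm above the underside. Pinch it across its 14 mm width to slide the disc along the ledge.
- disc: The slicing disc with its knob and tab: a flat dark grey metal plate 116 mm in diameter, 8 mm thick, about 0.4 kg, with raised slicing edges and three 12 mm through holes with orange rims on a 32 mm radius, one at its +x and the others 120 degrees either side. Origin at the centre of its underside, axes as disc_knob.
- disc_base (a point): Centre of the disc's underside, axes as disc_knob.
- hole_a (a point): Centre, at the underside, of the disc's hole at its +x (opposite the tab), 12 mm across.
- hole_b (a point): The hole 120 degrees anticlockwise (from above) from hole_a.
- hole_c (a point): The hole 120 degrees clockwise (from above) from hole_a.
- hub (a point): Centre of the flat dark upper face of the slicer's drive hub, 92 mm in diameter, 90 mm above the ledge, axes the slicer's, z up. The slicer is a fixed white box 150 x 150 mm, 72 mm high, with the hub on top; the hub does not turn. Seated, the disc's underside lies on this face with its centre here.
- stud_a (a point): Foot, on the hub face, of one of the three upright brass studs: 8 mm in diameter, 15 mm tall, the last 6 mm tapered to 3 mm, on a 32 mm radius about the hub centre, at 60 degrees anticlockwise from the slicer's x axis.
- stud_b (a point): Foot of the stud at 180 degrees from the slicer's x axis.
- stud_c (a point): Foot of the stud at 300 degrees from the slicer's x axis.
- shelf_edge (a point): Middle of the lower front edge of the fixed low wooden cup shelf, 62 mm above the ledge. Axes the shelf's: its board runs from here 170 mm towards +x, 230 mm wide along y, 14 mm thick (top 76 mm above the ledge), on four 16 mm square legs near its corners; -x points out of its open front. The cups stand on its rear part, at least 55 mm behind the front edge.
- slicer: The slicer, fixed; origin under its centre on the ledge, x and y axes as hub.
- sippy_cup_mid (a point): Bystander on the shelf: stainless steel sippy cup with blue press-button lid, 70 mm across, 130 mm tall; point 55 mm above its foot.
- frosted_cup_mid (a point): Bystander on the shelf: frosted plastic cup, 72 mm across, 95 mm tall; point half-way up.
- tumbler_mid (a point): Bystander on the ledge: small glass tumbler upside down, 68 mm across, 85 mm tall; point half-way up.
- coaster_mid (a point): Bystander: round bamboo coaster, 88 mm across, 8 mm thick; point at its centre.
- scoop_mid (a point): Bystander: red plastic measuring scoop, bowl 44 mm across and 28 mm tall with a 105 mm handle towards its -x; point at the middle of its bowl.
- spice_jar_mid (a point): Bystander: amber jar 60 mm across, 100 mm tall; point half-way up.
- wooden_spoon_mid (a point): Bystander: wooden spoon lying along its own x; point near its middle, 8 mm up.

How it is judged (in metres and radians):
On the way, in this order (a step that is already met when the one before it is completed fails the run):
1. the disc is drawn out, its knob clear of the shelf's front edge, lying flat on the ledge with the fingers off it (x of disc_base in the frame of shelf_edge below -0.03 m and height (world z) of disc_base below 0.006 m and angle between disc_base's own z axis and vertical below 0.05 rad and contact force between disc and the fingers below 0.1 N and linear speed of disc below 0.02 m/s), for 0.2 s.
2. the disc is lifted off the ledge by its centre knob (height (world z) of disc_base above 0.025 m and contact force between knob and the fingers above 0.5 N), for 0.2 s.
At the end, for the whole second after the job is handed in: Disc flat (0.05 rad) and fully home on the hub: underside within 3 mm of the hub face, centre within 5 mm of the hub centre, hole_a within 5 mm of a stud (so all three studs are through); at rest, released. Other things within 30 mm of their start, not tipped (z of disc_base in the frame of hub between -0.003 and 0.003 m and horizontal distance between disc_base and hub below 0.005 m and angle between disc_base's own z axis and vertical below 0.05 rad and (horizontal distance between hole_a and stud_a below 0.005 m or horizontal distance between hole_a and stud_b below 0.005 m or horizontal distance between hole_a and stud_c below 0.005 m) and linear speed of disc below 0.02 m/s and angular speed of disc below 0.1 rad/s); the robot touches nothing.
It fails at once if the disc is dropped or slammed onto the studs (faster than 0.4 m/s just above the hub) (horizontal distance between disc_base and hub below 0.02 m and z of disc_base in the frame of hub below 0.03 m and linear speed of disc above 0.4 m/s).
It fails at once if the disc is pressed onto the slicer harder than 60 N (contact force between disc and slicer above 60 N).
It fails at once if a bystander is shifted by more than 30 mm (distance of any of sippy_cup_mid, frosted_cup_mid, tumbler_mid, coaster_mid, scoop_mid, spice_jar_mid, wooden_spoon_mid from where it was at the start of the episode above 0.03 m).
It fails at once if a bystander is tipped by more than 0.5 rad (angle between any of sippy_cup_mid, frosted_cup_mid, tumbler_mid, coaster_mid, scoop_mid, spice_jar_mid, wooden_spoon_mid's own z axis and vertical above 0.5 rad).
It also fails if it takes over 64 s, if anything falls off the work surface, if the arm or the gripper's body presses on something with over 40 N, if the wrist force passes 120 N, or if a joint passes its speed limit or range.

## Robot

A 6-joint arm with a two-finger parallel gripper is mounted at the origin on the work surface. World frame = base frame: x ahead of the robot, y to its left, z up, the work surface at z = 0. Lengths are in mm, angles in rad, forces in N, time in s.
With the tool pointing down it reaches from about 325 to 850 mm from the base axis. Payload 15.5 kg.
Tool frame: the origin (TCP) lies at the very end of the fingers, on their centre line; the grasp point (between the pads) lies 19 mm behind it; z points along the fingers, y is the direction in which the jaws open and shut (so a half turn about z gives the same grasp; the last joint's range is limited). The gripper opens to 91 mm and grips with 3 to 60 N. Pads are 32 mm wide; open, the fingers measure 118 mm over their backs; the gripper's body (76 mm by 178 mm) begins 60 mm behind the grasp point.
Start: joints at [-1.262, 0.494, 1.345, -0, 1.302, -0.096], TCP at [246.148, -574.489, 213.915] pointing down, gripper open.
Joint ranges: [-2.91, 2.91], [-0.82, 2.16], [0.22, 2.67], [-1.22, 4.37], [0.12, 2.79], [-3.08, 3.08]. Speed limits (rad/s): [1.89, 1.89, 2.57, 3.01, 3.01, 3.01].

## Interface

Orientations are given as a unit quaternion [x, y, z, w].
In Python, from bench import status, camera, env gives the robot as it stands.
- The arm moves only by the tool drive_tool, never from a script. Its argument "rows" is text: rows parted by semicolons, each of 7 numbers parted by spaces: the shift along the tool's x, y, z in mm, then the turn, a rotation vector about the tool's x, y, z in rad, then the gripper's target within -1 to 1 (shut at 1, half-way at 0, fully open at -1). In form: x y z rx ry rz hand; .... A call has 1 to 8 rows; each row is the pose to reach, as a shift and turn from the pose commanded when the call began, along the tool's axes at that moment; what a row does not reach only later rows make up. A row lasts 1/8 s, in which the tool goes at most 62.5 mm and 10.7 degrees, less where a joint would pass 70% of its speed; a pose out of reach is approached as far as the arm can. A call with a gripper value outside its range is refused whole. The fingers move at their own pace and stop on an object; the grip force is fixed at half the most. Time passes only in rows, so rows that repeat a pose let the fingers close. It gives the time, the measured TCP pose, the force and the opening at its end, in the units of the state.
- status.sense(): the state, without advancing time (a new reading comes with each control period).
- camera(name): name is "side" or "top"; returns a dict with "img" (400x640x3 uint8, red, green, blue), "mtx" (3x3 intrinsics, pixels), "R" (3x3) and "t" (3): a world point X has camera coordinates R X + t. Camera axes: x right, y down, z forward; pixel columns grow to the right and rows downward; lengths in mm; the calibration is good to about 2 mm. A picture is of the moment at which its call begins. There is no depth.
- env.close_job(): hands the job in, once; it reports no verdict.
The state is a dict: "clock": time; "qpos": joint angles; "qd": joint speeds; "effort": joint torques, N m; "eef_pos": TCP position; "ee_rot": TCP orientation; "force": force on the tool from outside, world axes, zero at the start; "moment": the same for the moment, N m; "finger_gap": opening from 0.0 (shut) to 1.0 (fully open).
Only numpy, scipy, OpenCV 4.12 (cv2) and the standard library are available. Lean on these libraries where they do the work, as an engineer would, in place of code of your own. Each camera call takes 0.05 s, during which the arm holds its last target.

## Working session

There is one attempt and no reset: what is moved stays moved. The work goes in short steps, Python scripts to look and compute and a tool call to move; the robot and the scene stay as the last step left them, time stands still between calls to the robot, and variables do not carry over. Pictures are saved under pics/ and viewed, and the job is handed in when it is done.

Besides the shell and the picture viewer there is one more tool, called after "Request:" by a JSON object that holds its "method" and its "body", one argument or row to a line. drive_tool: Moves the arm, as the interface text tells. Its arguments: {"type":"object","properties":{"rows":{"type":"string"}},"required":["rows"]}

```bash
ls; mkdir -p pics
python3 - <<'E'
from bench import status,camera
import cv2,json
print(status.sense())
for n in("side","top"):
    c=camera(n);cv2.imwrite(f"pics/{n}0.png",c["img"][:,:,::-1]);print(n,c["mtx"].tolist(),c["R"].tolist(),c["t"].tolist())
E
```

```text
pics
{'clock': 0.0, 'qpos': array([-1.26149527e+00,  4.94202394e-01,  1.34614367e+00,  1.15222301e-05,
        1.30247273e+00, -9.55098772e-02]), 'qd': array([ 0.0006912 , -0.0008349 , -0.00109782,  0.0020511 ,  0.00113782,
        0.00016528]), 'effort': array([-1.58896153e-03, -8.78828073e+01, -3.81858408e+01,  7.08946749e-02,
        5.36046212e-02, -5.57162150e-05]), 'eef_pos': array([ 246.03811239, -574.12252847,  213.32206256]), 'ee_rot': array([ 9.79585974e-01,  2.01024732e-01, -5.98875961e-05, -6.10164889e-04]), 'force': array([ 0.26083875, -0.20747916, -0.79609203]), 'moment': array([ 0.01150566,  0.01341805, -0.03101508]), 'finger_gap': 0.9995624524554289}
side [[380.2709071685802, 0.0, 315.52051603093685], [0.0, 380.2709071685802, 202.2736266911735], [0.0, 0.0, 1.0]] [[-0.9960640297575883, -0.08772966325717532, 0.0126473241382017], [-0.07479213454474652, 0.7553122950048918, -0.6510833077453942], [0.04756663992037539, -0.6494665835893529, -0.7589008970659207]] [558.9976958691394, 120.82362375246606, 1458.5637385646778]
top [[520.2904605590427, 0.0, 321.79590867228853], [0.0, 520.2904605590427, 199.17163207004015], [0.0, 0.0, 1.0]] [[0.0250380884022035, -0.9995701080400236, 0.015254286021289575], [-0.9906958123863667, -0.026851893110406706, -0.13341957561206952], [0.13377182606692967, -0.011771786153475999, -0.990942240295304]] [-28.566810756545248, 562.1404016899104, 1555.783772576937]
```

View pics/side0.png

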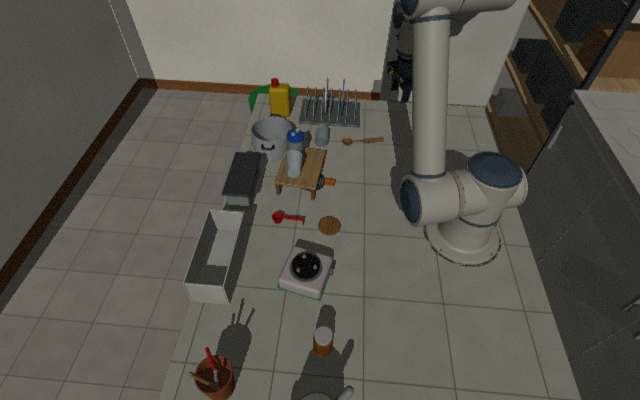

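View pics/top0.png

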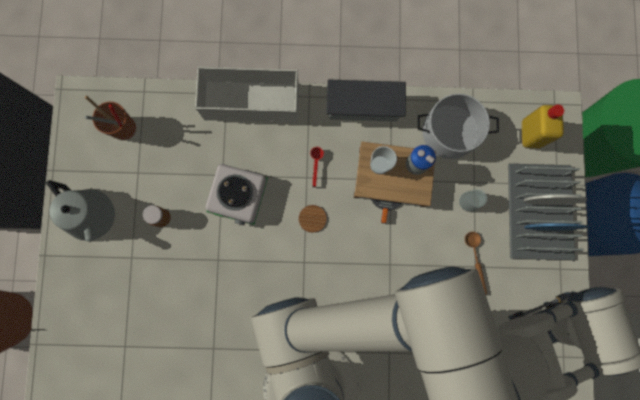

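The side view shows the slicer at about (306,268) with its studs, and the shelf at about (302,170) with the tab at about (326,182). In the top view the slicer is at about (236,192), the shelf at about (397,175) and the tab at about (385,213). I'll zoom in next.

Run:
```python
import cv2,numpy as np
t=cv2.imread("pics/top0.png");s=cv2.imread("pics/side0.png")
z=lambda im,x,y,w,h:cv2.resize(im[y:y+h,x:x+w],(400,300),interpolation=cv2.INTER_CUBIC)
o=np.vstack([np.hstack([z(t,345,135,100,75+25)[:,:] if 0 else z(t,345,140,120,90),z(t,196,155,80,60+0)]),np.hstack([z(s,260,120,100,75),z(s,268,235,80,60)])])
cv2.imwrite("pics/zoom0.png",o)
```

```text
(no output)
```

View pics/zoom0.png

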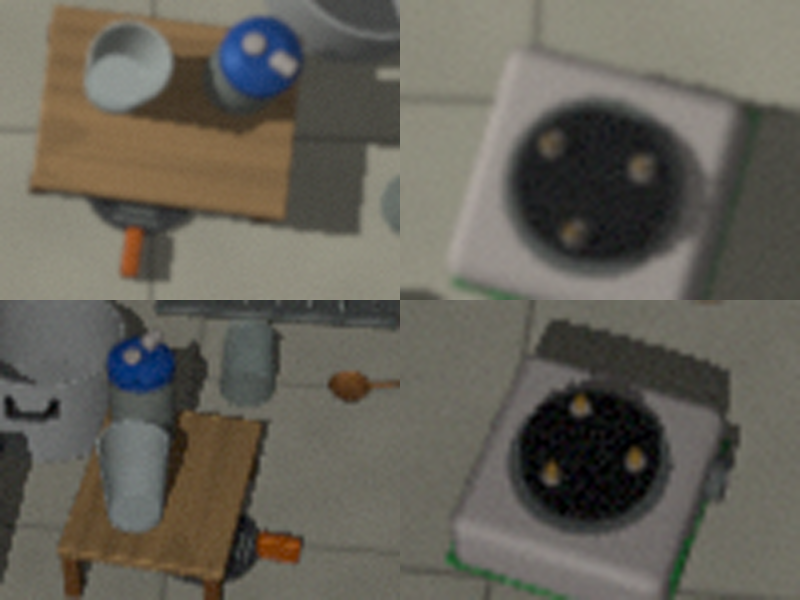

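```bash
cat > h.py <<'E'
import cv2,numpy as np,pickle
from bench import status,camera
def ray(c,uv):
    d=np.linalg.inv(c["mtx"])@np.array([uv[0],uv[1],1.]); R=np.array(c["R"]);o=-R.T@c["t"];return o,R.T@d
def onz(c,uv,z):
    o,d=ray(c,uv);return o+d*(z-o[2])/d[2]
def tri(cs,uvs):
    A=np.zeros((3,3));b=np.zeros(3);L=[]
    for c,uv in zip(cs,uvs):
        o,d=ray(c,uv);d/=np.linalg.norm(d);P=np.eye(3)-np.outer(d,d);A+=P;b+=P@o;L.append((P,o))
    x=np.linalg.solve(A,b);return x,[float(np.linalg.norm(P@(x-o))) for P,o in L]
def proj(c,X):
    p=c["mtx"]@(np.array(c["R"])@np.array(X,float)+c["t"]);return p[:2]/p[2]
def blobs(m,amin=3):
    n,l,st,ce=cv2.connectedComponentsWithStats(m.astype(np.uint8));return [(ce[i],st[i]) for i in range(1,n) if st[i,4]>=amin]
def hsv(c):return cv2.cvtColor(c["img"],cv2.COLOR_RGB2HSV)
def shot(n,tag):
    c=camera(n);cv2.imwrite(f"pics/{tag}.png",c["img"][:,:,::-1]);return c
E
python3 - <<'E'
from h import *
np.set_printoptions(precision=1,suppress=True)
T=camera("top");S=camera("side")
for n,c,hub,tab in(("top",T,(215,170,255,212),(370,200,400,230)),("side",S,(290,250,325,282),(315,170,345,195))):
    H=hsv(c)
    x0,y0,x1,y1=tab;h=H[y0:y1,x0:x1];m=(h[...,0]<14)&(h[...,1]>170)&(h[...,2]>90)
    for ce,st in blobs(m,8):
        ys,xs=np.where(m);print(n,"tab",ce+[x0,y0],st,cv2.minAreaRect(np.c_[xs+x0,ys+y0].astype(np.float32)))
    x0,y0,x1,y1=hub
    h=H[y0:y1,x0:x1]; v=h[...,2]
    print(n); 
    m=(v>75)&(h[...,0]>5)&(h[...,0]<35)
    dark=cv2.morphologyEx(((v<70)).astype(np.uint8),cv2.MORPH_CLOSE,np.ones((7,7)))
    for ce,st in blobs(m&(dark>0),3): print("stud",ce+[x0,y0],st)
    for ce,st in blobs(dark,200):print("hub",ce+[x0,y0],st)
E
```

```text
top tab [384.3 215.1] [12  9  6 13 48] ((384.3243103027344, 215.05406188964844), (3.6167776584625244, 12.494322776794434), 9.462322235107422)
top
stud [225.4 183.4] [ 9 12  4  4 11]
stud [253.8 186.1] [38 14  2  6  8]
stud [243.5 188.1] [27 16  4  5 15]
stud [215.7 191.1] [ 0 20  3  3  7]
stud [253.8 197.1] [38 24  2  7  9]
stud [229.8 201.1] [14 30  3  4  9]
hub [236.  191.7] [  0   6  40  32 945]
side tab [329.6 181.4] [ 9  8 11  7 43] ((329.0270690917969, 181.3378448486328), (10.357135772705078, 5.589565753936768), 9.462322235107422)
side
stud [300.3 250.8] [ 8  0  7  3 11]
stud [318.8 255.4] [26  3  5  7 16]
stud [303.7 255.9] [12  4  4  4 10]
stud [290.5 260. ] [0 9 3 4 6]
stud [314.7 266.6] [24 15  3  4  9]
stud [323.2 267.3] [32 14  3  7 14]
stud [297.7 269.5] [ 7 18  2  4  6]
stud [290.5 274.6] [ 0 22  3  5  8]
stud [296.7 280.3] [ 6 29  3  3  6]
stud [313.1 280.5] [21 30  5  2  8]
hub [306.6 265.1] [  0   0  35  32 926]
```

Run:
```python
from h import *
np.set_printoptions(precision=1,suppress=True)
T=camera("top");S=camera("side")
t=[(225.4,183.4),(243.5,188.1),(229.8,201.1)];s=[(297.7,269.5),(303.7,255.9),(314.7,266.6)]
P=[]
for a,b in zip(t,s):
    x,e=tri([T,S],[a,b]);P.append(x);print(x,e)
P=np.array(P);c=P.mean(0);print("centre",c)
for p in P:print(np.linalg.norm((p-c)[:2]),np.degrees(np.arctan2(*(p-c)[1::-1])))
for c,l in((T,t),(S,s)):
  q=np.array([onz(c,u,99) for u in l]);m=q.mean(0);print("z99",m,[ (np.hypot(*(p-m)[:2]),np.degrees(np.arctan2(p[1]-m[1],p[0]-m[0]))) for p in q])
print("tab",tri([T,S],[(384.3,215.1),(329.3,181.3)]))
# tab direction top
for zz in(30,):
    a=np.radians(9.46); d=np.array([-np.sin(a),np.cos(a)])*6.2
    for sg in(1,-1):print(onz(T,np.array([384.3,215.05])+sg*d,zz))
# shelf corners from zoom (top: 345+x*.3,140+y*.3; side 260+x*.25,120+(y-300)*.25), front lower right/left
f=lambda x,y:(345+x*.3,140+y*.3); g=lambda x,y:(260+x*.25,120+(y-300)*.25)
for n,a,b,zt in(("frontL",f(32,188),g(222,568),76),("frontR",f(284,217),g(262,422),76)):
    print(n,onz(T,a,69),onz(S,b,69),tri([T,S],[a,b]))
```

```text
[595.3 272.4  97. ] [1.333797910566405, 1.3337979105665998]
[582.2 218.5  96.7] [0.7054423260499092, 0.7054423260498591]
[542.  256.7  98. ] [0.4959000060925552, 0.49590000609274126]
centre [573.2 249.2  97.2]
32.04115433666862 46.290654696834714
31.978353812375143 -73.67696907061227
32.02546346655329 166.4041288366858
z99 [572.1 249.   99. ] [(np.float64(31.631014245245915), np.float64(46.95115659746109)), (np.float64(32.04334694207406), np.float64(-73.60797348364729)), (np.float64(31.569769724054332), np.float64(166.02167814244407))]
z99 [573.9 250.2  99. ] [(np.float64(32.35130165614342), np.float64(45.72982025391246)), (np.float64(31.53685751119363), np.float64(-73.79480866234618)), (np.float64(32.18102301649371), np.float64(167.22037049996243))]
tab (array([ 521.1, -208.6,   19.5]), [0.3687973651339924, 0.368797365134053])
[ 500.8 -204.2   30. ]
[ 538.8 -210.1   30. ]
frontL [ 569.6 -112.    69. ] [ 573.1 -124.3   69. ] (array([ 569.9, -111.2,   82.6]), [2.259470206451962, 2.2594702064518546])
frontR [ 549.3 -340.    69. ] [ 548.8 -344.7   69. ] (array([ 548.6, -338.8,   74.2]), [0.05397622143400463, 0.05397622143374758])
```

```bash
cat >> h.py <<'E'
from scipy.spatial.transform import Rotation as Ro
def go(x,y,z,yaw):
    s=status.sense();R=Ro.from_quat(s["ee_rot"]).as_matrix()
    sh=R.T@(np.array([x,y,z])-s["eef_pos"])
    a=np.radians(yaw);Rt=np.array([[np.cos(a),np.sin(a),0],[np.sin(a),-np.cos(a),0],[0,0,-1]])
    rv=Ro.from_matrix(R.T@Rt).as_rotvec()
    print("now",s["eef_pos"].round(1),"yaw",np.degrees(np.arctan2(R[1,0],R[0,0])).round(1),"shift",sh.round(1),"rot",rv.round(4),"q6",s["qpos"][5].round(2),"gap",s["finger_gap"],"F",s["force"].round(1),"t",s["clock"])
E
python3 - <<'E'
from h import *
np.set_printoptions(precision=1,suppress=True)
go(511,-206,140,-8.8)
T=camera("top")
for n,u,z in(("coaster",(313,219),8),("spoon",(475,240),10),("spoonend",(484,292),10),("tumbler",(474,200),85),("scoop",(318,153),28),("scoopend",(315,187),10),("jar",(154,216),100)):print(n,onz(T,u,z))
E
```

```text
now [ 246.1 -574.4  213.8] yaw 23.2 shift [ 388.6 -234.3   73.8] rot [-0.   0.   0.6] q6 -0.1 gap 0.99791877137062 F [0.  0.3 0. ] t 0.3
coaster [503.9  11.5   8. ]
spoon [ 451.7 -492.    10. ]
spoonend [ 293.5 -517.4   10. ]
tumbler [ 566.1 -467.5   85. ]
scoop [709.    1.5  28. ]
scoopend [604.3   8.   10. ]
jar [491.6 474.7 100. ]
```

Request:
{"method": "drive_tool", "body": {
  "rows": "48 -29 9 0 0 0.07 -1;97 -58 18 0 0 0.14 -1;145 -87 27 0 0 0.21 -1;194 -117 36 0 0 0.28 -1;242 -146 45 0 0 0.35 -1;291 -175 55 0 0 0.42 -1;340 -205 64 0 0 0.49 -1;388.6 -234.3 73.8 0 0 0.5585 -1"
}}

```text
clock: 1.35
eef_pos: [512.1, -204.5, 140.0]
ee_rot: [0.997, -0.078, 0.0, 0.0]
force: [1.3, -0.6, -0.3]
finger_gap: 0.997
```

Run:
```python
from h import *
go(511,-206,40,-8.8)
shot("side","side1");c=shot("top","top1")
```

```text
now [ 512.1 -204.5  140. ] yaw -8.9 shift [ -0.9   1.6 100. ] rot [ 0.0002 -0.0005 -0.0025] q6 1.24 gap 0.9971427712116492 F [ 1.3 -0.6 -0.3] t 1.35
```

View pics/side1.png

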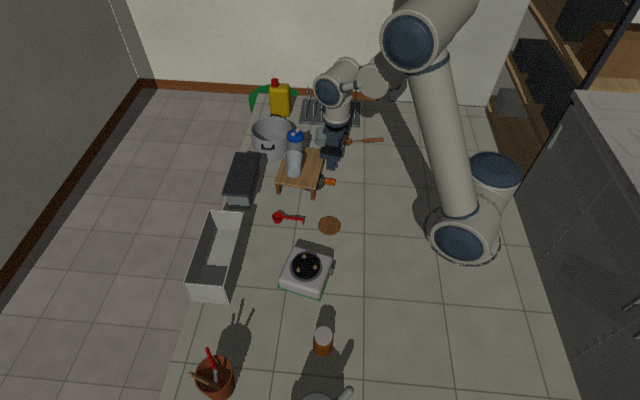

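View pics/top1.png

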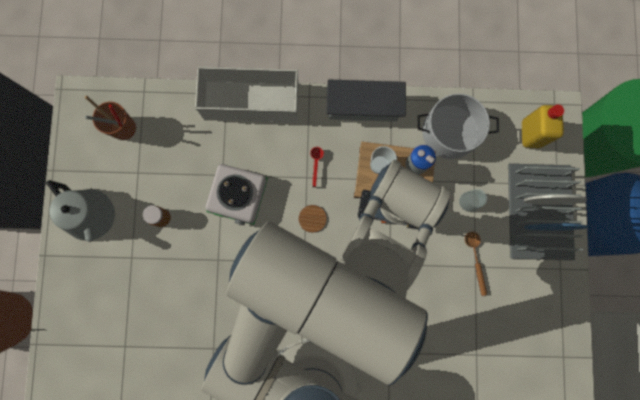

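The fingers hang above the tab at about (333,165) in the side view, in front of the shelf. I'll go down in two stages.

Request:
{"method": "drive_tool", "body": {
  "rows": "0 1 25 0 0 0 -1;-1 1.6 50 0 0 0 -1;-1 1.6 75 0 0 0 -1;-1 1.6 100 0 0 0 -1;-1 1.6 120 0 0 0 -1;-1 1.6 128 0 0 0 -1;-1 1.6 134 0 0 0 -1;-1 1.6 134 0 0 0 -1"
}}

```text
clock: 2.45
eef_pos: [509.9, -207.6, 6.3]
ee_rot: [0.997, -0.077, 0.0, 0.0]
force: [0.6, -0.8, 0.8]
finger_gap: 0.998
```

Run:
```python
from h import *
go(511,-206,6,-8.8)
c=shot("side","side2");cv2.imwrite("pics/z2.png",cv2.resize(c["img"][120:220,250:370,::-1],(720,600),interpolation=2))
```

```text
now [ 509.9 -207.6    6.3] yaw -8.8 shift [ 0.8 -1.8  0.3] rot [ 0.0001 -0.0002 -0.0001] q6 1.23 gap 0.9982409593430258 F [ 0.6 -0.8  0.8] t 2.45
```

View pics/z2.png

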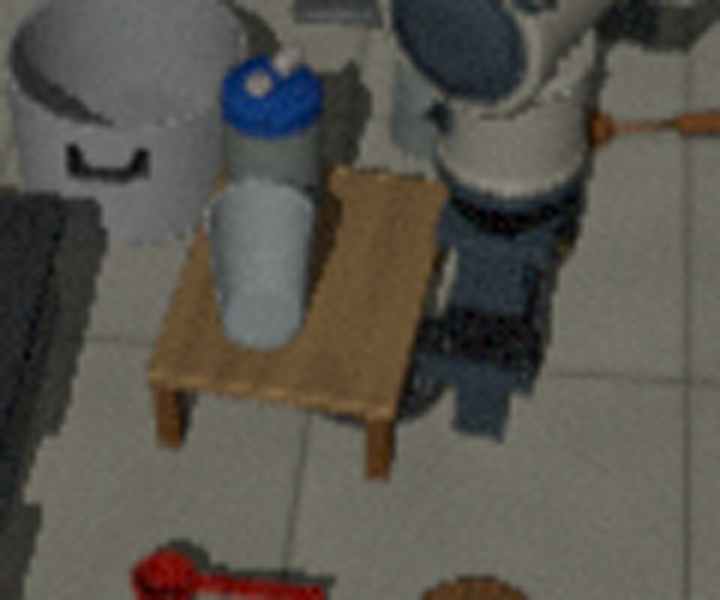

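The fingers straddle the tab, with the disc rim showing at the shelf edge. Now I close them.

Request:
{"method": "drive_tool", "body": {
  "rows": "0 0 0 0 0 0 0;0 0 0 0 0 0 1;0 0 0 0 0 0 1;0 0 0 0 0 0 1;0 0 0 0 0 0 1;0 0 0 0 0 0 1;0 0 0 0 0 0 1;0 0 0 0 0 0 1"
}}

```text
clock: 3.5
eef_pos: [509.8, -207.5, 6.1]
ee_rot: [0.997, -0.077, 0.0, -0.0]
force: [0.5, 0.9, 1.0]
finger_gap: 0.155
```

Run:
```python
from h import *
go(395,-190,6,-8.8)
```

```text
now [ 509.8 -207.5    6.1] yaw -8.8 shift [-1.162e+02  3.000e-01  1.000e-01] rot [-0.     -0.     -0.0001] q6 1.23 gap 0.15517239359839066 F [0.5 0.9 1. ] t 3.5
```

The gap is 14.1 mm, so the tab is held. Pulling.

Request:
{"method": "drive_tool", "body": {
  "rows": "-8 0 0 0 0 0 1;-20 0 0 0 0 0 1;-35 0 0 0 0 0 1;-50 0 0 0 0 0 1;-65 0 0 0 0 0 1;-80 0 0 0 0 0 1;-95 0 0 0 0 0 1;-108 0 0 0 0 0 1"
}}

```text
clock: 4.5
eef_pos: [402.1, -190.8, 6.2]
ee_rot: [0.997, -0.077, -0.0, -0.0]
force: [1.1, -0.3, -2.2]
finger_gap: 0.151
```

Request:
{"method": "drive_tool", "body": {
  "rows": "-8 0 0 0 0 0 1;-15 0 0 0 0 0 1;-15 0 0 0 0 0 1;-15 0 0 0 0 0 0.7;-15 0 0 0 0 0 0;-15 0 0 0 0 0 -1;-15 0 0 0 0 0 -1;-15 0 0 0 0 0 -1"
}}

```text
clock: 5.5
eef_pos: [388.4, -188.7, 6.1]
ee_rot: [0.997, -0.077, 0.0, 0.0]
force: [-0.0, 0.4, 0.6]
finger_gap: 0.555
```

Request:
{"method": "drive_tool", "body": {
  "rows": "0 0 0 0 0 0 -1;0 0 -20 0 0 0 -1;0 0 -40 0 0 0 -1;0 0 -80 0 0 0 -1;0 0 -120 0 0 0 -1;-20 0 -150 0 0 0 -1;-40 0 -150 0 0 0 -1;-40 0 -150 0 0 0 -1"
}}

```text
clock: 6.5
eef_pos: [347.8, -182.2, 156.4]
ee_rot: [0.997, -0.077, -0.0, -0.0]
force: [0.7, 0.7, 0.3]
finger_gap: 0.999
```

Run:
```python
from h import *
go(400,-190,6,-8.8)
c=shot("side","side3");t=shot("top","top3")
z=lambda im,x,y,w,h:cv2.resize(im[y:y+h,x:x+w,::-1],(400,300),interpolation=2)
cv2.imwrite("pics/z3.png",np.vstack([z(t["img"],320,150,160,120),z(c["img"],270,120,120,90)]))
```

```text
now [ 347.8 -182.2  156.4] yaw -8.8 shift [ 52.8  -0.3 150.4] rot [-0.0001  0.0001 -0.0007] q6 1.09 gap 0.9990592138856876 F [0.7 0.7 0.3] t 6.5
```

View pics/z3.png

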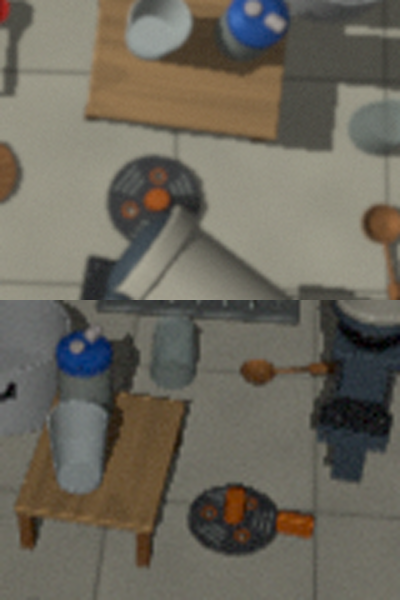

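The disc lies drawn out and clear of the shelf, with its knob at about (382,229) in the top view and (341,181) in the side view. Next I measure the knob, tab and holes.

Run:
```python
from h import *
np.set_printoptions(precision=1,suppress=True)
T=camera("top");S=camera("side")
for n,c,b in(("top",T,(360,205,405,250)),("side",S,(320,170,370,200))):
    x0,y0,x1,y1=b;h=hsv(c)[y0:y1,x0:x1];m=(h[...,0]<14)&(h[...,1]>150)&(h[...,2]>70)
    for ce,st in blobs(m,3):print(n,ce+[x0,y0],st[:4]+[x0,y0,0,0],st[4])
    v=h[...,2];g=(h[...,2]<90)
    for ce,st in blobs(cv2.morphologyEx((g|m).astype(np.uint8),cv2.MORPH_OPEN,np.ones((3,3))),100):print(" dark",ce+[x0,y0],st[:4]+[x0,y0,0,0],st[4])
# prediction
c0=np.array([599,-219.5])-120.6*np.array([.988,-.153]);print("pred",c0)
for n,c in(("top",T),("side",S)):print(n,"knobtop",proj(c,[*c0,50]),"knobbot",proj(c,[*c0,8]),"tab",proj(c,[c0[0]-77,c0[1]+11.9,30]))
```

```text
top [382.5 229.5] [378 226  10   8] 68
 dark [382.3 230.2] [363 213  42  37] 946
side [339.8 181.4] [337 176   7  11] 48
side [332.5 182.7] [331 182   4   3] 6
side [358.2 187. ] [353 183  11   8] 42
side [343.  189.8] [342 189   3   3] 4
 dark [339.5 185.8] [326 175  28  22] 472
pred [ 479.8 -201. ]
top knobtop [383.1 227.5] knobbot [381.3 228.5] tab [378.  253.1]
side knobtop [339.5 178.2] knobbot [338.9 185.2] tab [357.6 185. ]
```

Run:
```python
from h import *
np.set_printoptions(precision=1,suppress=True)
T=camera("top");S=camera("side")
print(onz(T,(382.5,229.3),46),onz(S,(339.8,181.2),29),tri([T,S],[(382.5,229.5),(339.8,181.2)]))
print("tab",onz(S,(358.2,187),20))
for n,c,b in(("top",T,(360,205,405,250)),("side",S,(320,170,370,200))):
    x0,y0,x1,y1=b;h=hsv(c)[y0:y1,x0:x1].astype(int);m=(h[...,0]<14)&(h[...,1]>95)
    for ce,st in blobs(m,5):
        print(n,ce+[x0,y0],st[:4]+[x0,y0,0,0],st[4],onz(c,ce+[x0,y0],8))
a=cv2.resize(T["img"][205:250,360:405,::-1],(400,400),interpolation=2);b=cv2.resize(S["img"][168:203,320:370,::-1],(400,280),interpolation=2)
cv2.imwrite("pics/z4.png",np.hstack([a,np.vstack([b,np.zeros((120,400,3),np.uint8)])]))
```

```text
[ 474.5 -200.    46. ] [ 477.5 -204.5   29. ] (array([ 476.3, -202. ,   31.3]), [1.25379675130349, 1.2537967513034682])
tab [ 399.5 -187.4   20. ]
top [382.5 227.1] [377 217  11  18] 119 [ 484.5 -204.7    8. ]
top [371.2 233.5] [369 231   6   6] 25 [ 463.7 -170.     8. ]
side [340.6 181.6] [337 176  10  12] 68 [ 473.8 -222.5    8. ]
side [332.  183.1] [330 181   5   5] 15 [ 509.7 -210.5    8. ]
side [358.2 187. ] [353 183  11   9] 58 [ 398.7 -198.6    8. ]
side [342.2 190.3] [340 189   5   4] 15 [ 464.8 -173.4    8. ]
```

View pics/z4.png

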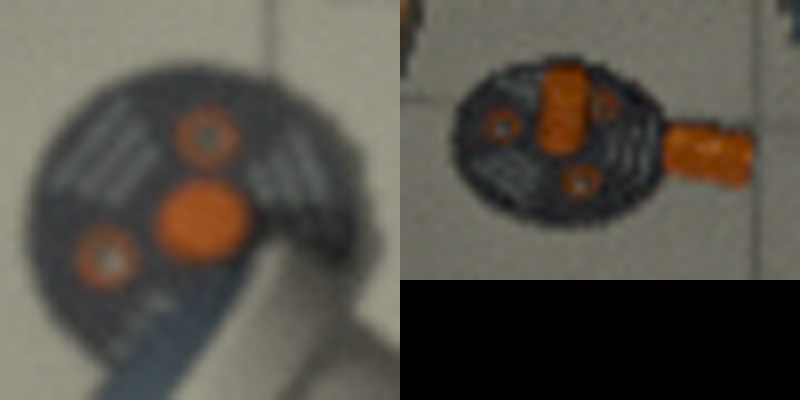

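Run:
```python
from h import *
np.set_printoptions(precision=1,suppress=True)
T=camera("top");S=camera("side")
A=(onz(T,(382.9,219.7),8),onz(S,(332,183.1),8));B=(onz(T,(371.2,233.5),8),onz(S,(342.2,190.3),8));C=onz(S,(345,180.6),8)
print(A,B,C, tri([T,S],[(382.9,219.7),(332,183.1)]),tri([T,S],[(371.2,233.5),(342.2,190.3)]))
m=(A[1]+B[1]+C)/3;print("centre side",m,[(np.hypot(*(p-m)[:2]),np.degrees(np.arctan2(p[1]-m[1],p[0]-m[0]))) for p in(A[1],B[1],C)])
# tab line side: tab end & knob ; disc ellipse
# top: centre from A,B given radius/angle: rotate (B-A)
d=(B[0]-A[0])[:2];print("AB",np.linalg.norm(d),"exp 55.4")
n=np.array([d[1],-d[0]])/np.linalg.norm(d);mid=(A[0]+B[0])[:2]/2
print("cands",mid+16*n,mid-16*n,"ang_a", np.degrees(np.arctan2(d[1],d[0]))-150)
```

```text
(array([ 507.5, -205.9,    8. ]), array([ 509.6, -210.3,    8. ])) (array([ 463.6, -170. ,    8. ]), array([ 464.8, -173.2,    8. ])) [ 455.2 -230.5    8. ] (array([ 508.3, -205.4,   12.9]), [1.3002561044018677, 1.3002561044020964]) (array([ 464.1, -169.7,   11.7]), [0.7744088254039591, 0.7744088254039542])
centre side [ 476.5 -204.7    8. ] [(np.float64(33.56599474094869), np.float64(-9.642280708267817)), (np.float64(33.60053296915661), np.float64(110.5106853638074)), (np.float64(33.505600089896895), np.float64(-129.51460943565962))]
AB 56.693726338790135 exp 55.4
cands [ 495.7 -175.5] [ 475.4 -200.3] ang_a -9.292155136989322
```

Run:
```python
from h import *
go(476,-202,20,-9.2)
```

```text
now [ 349.  -182.6  155.9] yaw -8.8 shift [128.5  -0.2 135.8] rot [-0.0002  0.0004  0.0071] q6 1.09 gap 1.003246334388375 F [ 0.1 -0.5  0.2] t 6.9
```

Request:
{"method": "drive_tool", "body": {
  "rows": "30 0 0 0 0 0 -1;60 0 0 0 0 0 -1;90 0 0 0 0 0 -1;115 0 0 0 0 0 -1;128.5 0 20 0 0 0 -1;128.5 0 50 0 0 0 -1;128.5 0 60 0 0 0 -1;128.5 0 60 0 0 0 -1"
}}

```text
clock: 7.9
eef_pos: [475.4, -202.0, 95.9]
ee_rot: [0.997, -0.077, -0.001, -0.0]
force: [-0.2, -0.1, -0.5]
finger_gap: 1.001
```

Run:
```python
from h import *
go(476,-202,20,-9)
c=shot("side","side5");cv2.imwrite("pics/z5.png",cv2.resize(c["img"][110:210,280:400,::-1],(720,600),interpolation=2))
```

```text
now [ 475.4 -202.    95.9] yaw -8.8 shift [ 0.6 -0.1 75.9] rot [-0.0005  0.0012  0.0034] q6 1.21 gap 1.0007118318064387 F [-0.2 -0.1 -0.5] t 7.9
```

View pics/z5.png

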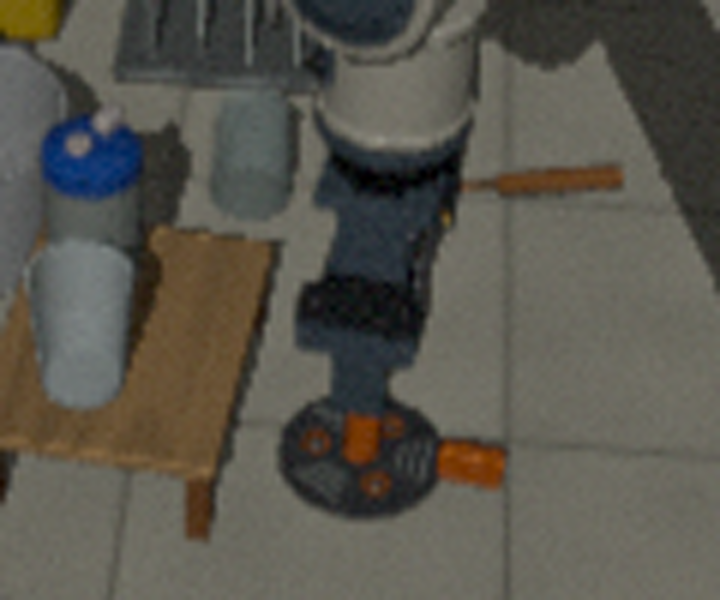

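The fingers sit over the knob, at about (362,440) in the zoom. I'll go down and grip.

Request:
{"method": "drive_tool", "body": {
  "rows": "0.5 0 20 0 0 0 -1;0.5 0 40 0 0 0 -1;0.5 0 55 0 0 0 -1;0.5 0 67 0 0 0 -1;0.5 0 75 0 0 0 -1;0.5 0 76 0 0 0 -1;0.5 0 76 0 0 0 -1;0.5 0 76 0 0 0 0.3"
}}

```text
clock: 8.95
eef_pos: [476.5, -202.4, 20.5]
ee_rot: [0.997, -0.077, 0.0, 0.0]
force: [-0.1, -0.3, -0.1]
finger_gap: 0.922
```

Request:
{"method": "drive_tool", "body": {
  "rows": "0 0 0 0 0 0 0.5;0 0 0 0 0 0 0.8;0 0 0 0 0 0 1;0 0 0 0 0 0 1;0 0 0 0 0 0 1;0 0 0 0 0 0 1;0 0 0 0 0 0 1;0 0 0 0 0 0 1"
}}

```text
clock: 9.95
eef_pos: [476.2, -202.3, 20.1]
ee_rot: [0.997, -0.077, -0.0, -0.0]
force: [0.3, 0.4, -0.4]
finger_gap: 0.276
```

Request:
{"method": "drive_tool", "body": {
  "rows": "0 0 -2 0 0 0 1;0 0 -8 0 0 0 1;0 0 -20 0 0 0 1;0 0 -35 0 0 0 1;0 0 -50 0 0 0 1;0 0 -60 0 0 0 1;0 0 -60 0 0 0 1;0 0 -60 0 0 0 1"
}}

```text
clock: 10.95
eef_pos: [476.0, -202.2, 79.9]
ee_rot: [0.997, -0.077, -0.0, -0.0]
force: [-0.3, -0.4, -5.2]
finger_gap: 0.275
```

Run:
```python
from h import *
go(476,-202,200,-9)
c=shot("side","side6");cv2.imwrite("pics/z6.png",cv2.resize(c["img"][110:210,280:400,::-1],(720,600),interpolation=2))
```

```text
now [ 476.  -202.2   79.9] yaw -8.8 shift [-1.000e-01 -2.000e-01 -1.201e+02] rot [-0.0001  0.0004  0.0034] q6 1.21 gap 0.27522389380639145 F [-0.3 -0.4 -5.2] t 10.95
```

View pics/z6.png

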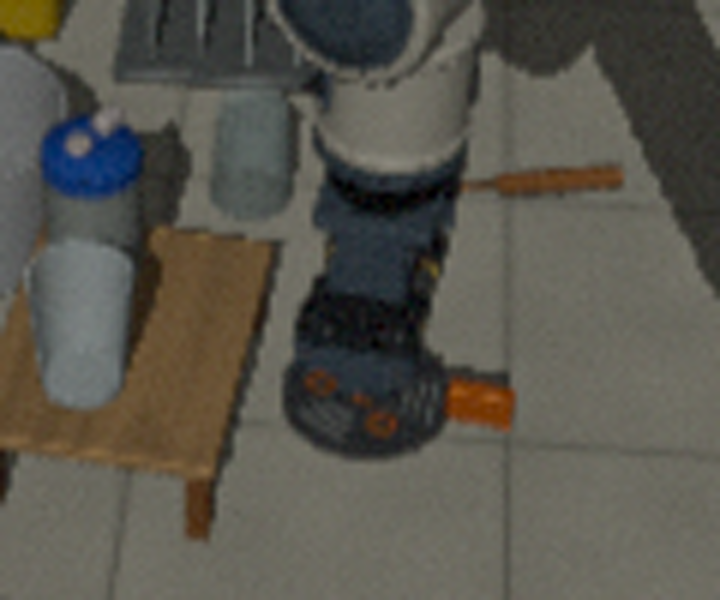

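The disc is lifted level by its knob, with a load of about 5 N. I'll rise, then carry it to above the hub while turning it.

Request:
{"method": "drive_tool", "body": {
  "rows": "0 0 -20 0 0 0 1;0 0 -45 0 0 0 1;0 0 -70 0 0 0 1;0 -10 -90 0 0 -0.04 1;2 -30 -95 0 0 -0.1 1;4 -60 -95 0 0 -0.17 1;6 -95 -95 0 0 -0.24 1;8 -130 -95 0 0 -0.31 1"
}}

```text
clock: 12.0
eef_pos: [503.9, -74.0, 174.5]
ee_rot: [0.997, 0.079, -0.001, -0.0]
force: [-0.5, 0.3, -4.6]
finger_gap: 0.274
```

Run:
```python
from h import *
go(573,249,175,46.9)
```

```text
now [503.9 -74.  174.5] yaw 9.1 shift [ 119.2 -308.    -0.4] rot [-0.0008  0.0008 -0.6603] q6 1.15 gap 0.27397761055979425 F [-0.5  0.3 -4.6] t 12.0
```

Request:
{"method": "drive_tool", "body": {
  "rows": "16 -40 0 0 0 -0.09 1;32 -80 0 0 0 -0.18 1;48 -125 0 0 0 -0.27 1;65 -170 0 0 0 -0.36 1;82 -215 0 0 0 -0.45 1;98 -255 0 0 0 -0.54 1;112 -290 0 0 0 -0.62 1;119 -308 0 0 0 -0.66 1"
}}

```text
clock: 13.0
eef_pos: [573.4, 249.4, 174.2]
ee_rot: [0.917, 0.398, -0.001, -0.0]
force: [0.4, -0.5, -4.8]
finger_gap: 0.276
```

Request:
{"method": "drive_tool", "body": {
  "rows": "0 0 0 0 0 0 1;0 0 0 0 0 0 1;0 0 0 0 0 0 1"
}}

```text
clock: 13.38
eef_pos: [573.5, 246.7, 175.1]
ee_rot: [0.918, 0.396, -0.0, 0.0]
force: [-0.7, -0.1, -4.6]
finger_gap: 0.276
```

Run:
```python
from h import *
go(573,249,175,46.9)
c=shot("side","side7");t=shot("top","top7")
cv2.imwrite("pics/z7.png",np.hstack([cv2.resize(c["img"][220:300,260:340,::-1],(400,400),interpolation=2),cv2.resize(t["img"][150:230,190:270,::-1],(400,400),interpolation=2)]))
```

```text
now [573.5 246.7 175.1] yaw 46.7 shift [ 1.3 -2.   0.1] rot [-0.0001  0.0004 -0.0037] q6 1.07 gap 0.2755712019325484 F [-0.7 -0.1 -4.6] t 13.375
```

View pics/z7.png

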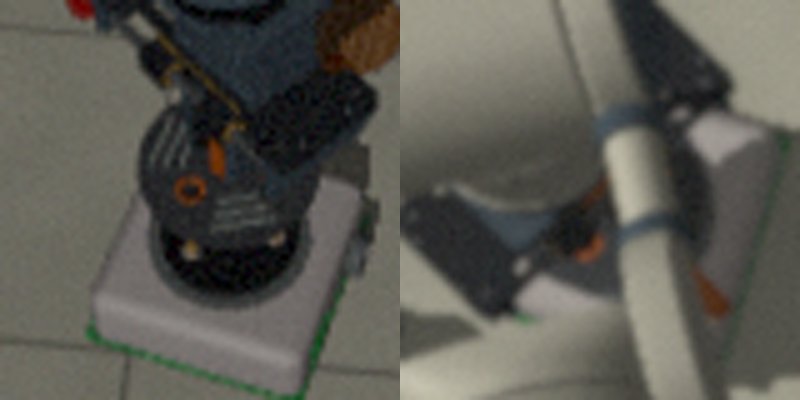

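The disc hangs level over the hub. Hole_a shows at about (298,257) in the side view, with two studs below it at about (298,269) and (315,268). I'll check the yaw from hole_a and the outline.

Run:
```python
from h import *
np.set_printoptions(precision=1,suppress=True)
S=camera("side");s=status.sense();go(573.1,249.4,132,46.8)
h=hsv(S)[250:268,285:315].astype(int);m=(h[...,0]<14)&(h[...,1]>110)&(h[...,2]>50)
for ce,st in blobs(m,6):
    p=ce+[285,250];X=onz(S,p,163);d=X[:2]-s["eef_pos"][:2];print(p,st,X,np.hypot(*d),np.degrees(np.arctan2(d[1],d[0])))
# lower-left rim points (zoom px/5)
pts=np.array([(143,165),(141,185),(147,210),(160,228),(185,240),(215,248),(245,249),(275,240),(300,222)])/5+[260-.4,220-.4]
P=np.array([onz(S,p,155)[:2] for p in pts])
A=np.c_[2*P,np.ones(len(P))];sol=np.linalg.lstsq(A,(P**2).sum(1),rcond=None)[0];print("rim",sol[:2],np.sqrt(sol[2]+sol[:2]@sol[:2]))
```

```text
now [573.7 247.1 175.2] yaw 46.7 shift [ 1.3 -2.  43.2] rot [ 0.  0. -0.] q6 1.07 gap 0.2757993981427014 F [-0.3  0.1 -4.5] t 13.525
[303.1 252.2] [17  0  3  6 16] [581.1 247.  163. ] 7.407945288708663 -1.112749263968621
[297.5 257.6] [10  5  6  6 25] [596.3 268.4 163. ] 31.062364513428925 43.30265080680352
rim [573.6 249.1] 56.16133225893031
```

Request:
{"method": "drive_tool", "body": {
  "rows": "0.5 -1 10 0 0 0 1;1 -2 20 0 0 0 1;1.3 -2 30 0 0 0 1;1.3 -2 38 0 0 0 1;1.3 -2 43 0 0 0 1;1.3 -2 43 0 0 0 1;1.3 -2 43 0 0 0 1"
}}

```text
clock: 14.4
eef_pos: [573.3, 250.1, 132.4]
ee_rot: [0.918, 0.397, 0.0, 0.0]
force: [1.1, 0.3, -5.1]
finger_gap: 0.276
```

Run:
```python
from h import *
go(573.1,249.4,130,46.8)
c=shot("side","side8");t=shot("top","top8")
cv2.imwrite("pics/z8.png",np.hstack([cv2.resize(c["img"][230:290,270:330,::-1],(400,400),interpolation=2),cv2.resize(t["img"][160:220,205:265,::-1],(400,400),interpolation=2)]))
```

```text
now [573.3 250.1 132.4] yaw 46.8 shift [-0.6  0.3  2.4] rot [ 0.0002 -0.0004 -0.0005] q6 1.07 gap 0.2757997676295416 F [ 1.1  0.3 -5.1] t 14.4
```

View pics/z8.png

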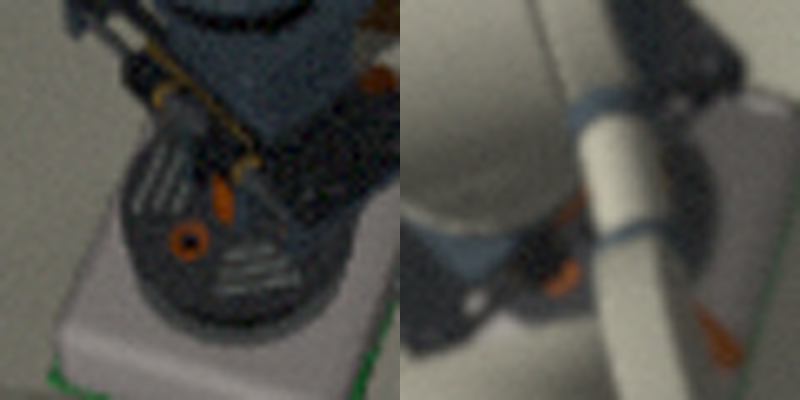

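Run:
```python
from h import *
np.set_printoptions(precision=1,suppress=True)
S=camera("side");T=camera("top");s=status.sense();e=s["eef_pos"]
z=e[2]-20+8
h=hsv(S)[258:276,285:310].astype(int);m=(h[...,0]<14)&(h[...,1]>110)&(h[...,2]>50)
for ce,st in blobs(m,6):
    p=ce+[285,258];print("holeA side",p,st[4],onz(S,p,z),"studA",onz(S,(297.7,269.5),96.8))
a=np.radians(46.3);print("expected hole from TCP",e[:2]+32*np.array([np.cos(a),np.sin(a)]),e)
h=hsv(T)[160:220,205:265].astype(int);m=(h[...,0]<14)&(h[...,1]>110)&(h[...,2]>50)
for ce,st in blobs(m,4):print("top",ce+[205,160],st,onz(T,ce+[205,160],z))
print("studC top",onz(T,(229.8,201.1),96.8),"studs side mean",np.mean([onz(S,u,96.8) for u in [(297.7,269.5),(303.7,255.9),(314.7,266.6)]],0),"top",np.mean([onz(T,u,96.8) for u in [(225.4,183.4),(243.5,188.1),(229.8,201.1)]],0))
```

```text
holeA side [303.1 260.7] 14 [580.8 251.9 120.4] studA [596.7 272.   96.8]
holeA side [297.7 265.5] 23 [596.4 271.4 120.4] studA [596.7 272.   96.8]
expected hole from TCP [595.3 273.2] [573.2 250.1 132.4]
top [230.2 191. ] [24 30  3  3  4] [568.3 253.2 120.4]
top [229.1 201.2] [22 39  5  5 16] [538.4 255.2 120.4]
top [252.6 211.1] [45 47  6  8 27] [511.4 186.  120.4]
studC top [541.7 257.   96.8] studs side mean [574.  248.8  96.8] top [572.4 249.4  96.8]
```

In the side view, hole A at (596.4, 271.4) and stud A at (596.7, 272.0) agree to under 1 mm. I'll lower slowly and watch the force.

Request:
{"method": "drive_tool", "body": {
  "rows": "0 0 2 0 0 0 1;0 0 4 0 0 0 1;0 0 6 0 0 0 1;0 0 8 0 0 0 1;0 0 9 0 0 0 1;0 0 10 0 0 0 1;0 0 10 0 0 0 1"
}}

```text
clock: 15.48
eef_pos: [573.1, 250.0, 122.1]
ee_rot: [0.918, 0.397, -0.0, 0.0]
force: [0.6, -0.6, -4.8]
finger_gap: 0.275
```

Request:
{"method": "drive_tool", "body": {
  "rows": "0 0 1 0 0 0 1;0 0 2 0 0 0 1;0 0 3 0 0 0 1;0 0 4 0 0 0 1;0 0 4 0 0 0 1"
}}

```text
clock: 16.1
eef_pos: [573.4, 249.5, 118.1]
ee_rot: [0.918, 0.397, 0.0, 0.0]
force: [0.7, -6.3, -2.4]
finger_gap: 0.276
```

The studs are in the holes and push the disc sideways towards -y with 6 N. I'll yield about 1.5 mm that way.

Request:
{"method": "drive_tool", "body": {
  "rows": "-0.5 0.5 0 0 0 0 1;-1.1 1 0 0 0 0 1;-1.1 1 0 0 0 0 1;-1.1 1 0 0 0 0 1"
}}

```text
clock: 16.6
eef_pos: [573.0, 248.7, 118.0]
ee_rot: [0.918, 0.397, -0.0, -0.0]
force: [1.4, -0.6, -4.4]
finger_gap: 0.275
```

Run:
```python
from bench import status
s=status.sense();print(s["eef_pos"],s["force"],s["moment"])
```

```text
[572.97727522 248.67231293 118.0472182 ] [ 1.39786543 -0.60655867 -4.39337532] [-0.08272418 -0.25154762 -0.0037516 ]
```

Request:
{"method": "drive_tool", "body": {
  "rows": "-0.4 0.3 1 0 0 0 1;-0.4 0.3 2 0 0 0 1;-0.4 0.3 3 0 0 0 1;-0.4 0.3 4 0 0 0 1;-0.4 0.3 4 0 0 0 1"
}}

```text
clock: 17.23
eef_pos: [572.9, 248.0, 114.0]
ee_rot: [0.918, 0.397, -0.0, -0.0]
force: [0.6, 0.4, -4.0]
finger_gap: 0.274
```

Request:
{"method": "drive_tool", "body": {
  "rows": "0 0 1 0 0 0 1;0 0 2 0 0 0 1;0 0 3 0 0 0 1;0 0 3.5 0 0 0 1;0 0 3.5 0 0 0 1"
}}

```text
clock: 17.85
eef_pos: [573.0, 248.0, 110.6]
ee_rot: [0.918, 0.397, -0.0, -0.0]
force: [-0.9, 0.4, -3.7]
finger_gap: 0.278
```

Still free. I'll go down until contact in half-millimetre steps.

Request:
{"method": "drive_tool", "body": {
  "rows": "0 0 0.4 0 0 0 1;0 0 0.8 0 0 0 1;0 0 0.8 0 0 0 1"
}}

```text
clock: 18.23
eef_pos: [573.1, 248.1, 110.1]
ee_rot: [0.918, 0.397, 0.0, 0.0]
force: [-2.5, -0.6, 2.4]
finger_gap: 0.277
```

There is contact at TCP 110.1, which puts the underside at the 90 mm hub face. Now I release.

Request:
{"method": "drive_tool", "body": {
  "rows": "0 0 0 0 0 0 0.6;0 0 0 0 0 0 0.3;0 0 0 0 0 0 0;0 0 0 0 0 0 -0.3;0 0 0 0 0 0 -1;0 0 0 0 0 0 -1;0 0 0 0 0 0 -1;0 0 0 0 0 0 -1"
}}

```text
clock: 19.23
eef_pos: [573.0, 248.0, 109.8]
ee_rot: [0.918, 0.397, 0.0, 0.0]
force: [0.3, -0.4, 0.2]
finger_gap: 0.977
```

Request:
{"method": "drive_tool", "body": {
  "rows": "0 0 -5 0 0 0 -1;0 0 -15 0 0 0 -1;0 0 -35 0 0 0 -1;0 0 -60 0 0 0 -1;0 0 -90 0 0 0 -1;0 0 -120 0 0 0 -1;0 0 -150 0 0 0 -1;0 0 -160 0 0 0 -1"
}}

```text
clock: 20.23
eef_pos: [573.7, 248.3, 272.3]
ee_rot: [0.918, 0.397, 0.002, 0.0]
force: [-0.1, -0.3, -0.3]
finger_gap: 1.002
```

Run:
```python
from h import *
go(460,-50,260,0)
c=shot("side","side9")
cv2.imwrite("pics/z9.png",cv2.resize(c["img"][210:300,260:350,::-1],(600,600),interpolation=2))
```

```text
now [573.7 248.3 272.3] yaw 46.8 shift [-295.2  121.5   11.6] rot [ 3.000e-04 -3.500e-03  8.163e-01] q6 1.07 gap 1.002238432606614 F [-0.1 -0.3 -0.3] t 20.225
```

View pics/z9.png

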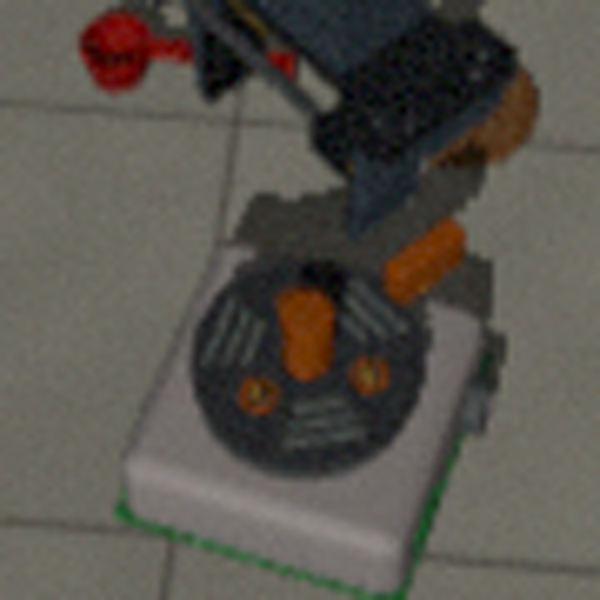

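The side view shows the disc seated, with brass studs in the holes at about (299,269) and (315,266). I'll move the arm aside for a top check.

Request:
{"method": "drive_tool", "body": {
  "rows": "-35 15 0 0 0 0 -1;-75 30 0 0 0 0 -1;-115 46 0 0 0 0 -1;-155 62 0 0 0 0 -1;-195 80 0 0 0 0 -1;-235 97 0 0 0 0 -1;-270 110 0 0 0 0 -1;-290 120 0 0 0 0 -1"
}}

```text
clock: 21.28
eef_pos: [460.5, -46.7, 269.0]
ee_rot: [0.918, 0.396, -0.001, -0.0]
force: [1.0, 0.4, -0.3]
finger_gap: 0.998
```

Run:
```python
from h import *
np.set_printoptions(precision=1,suppress=True)
S=shot("side","side10");T=shot("top","top10")
cv2.imwrite("pics/z10.png",np.hstack([cv2.resize(S["img"][230:290,270:330,::-1],(400,400),interpolation=2),cv2.resize(T["img"][150:230,190:270,::-1],(400,400),interpolation=2)]))
for n,c,b in(("top",T,(205,165,265,225)),("side",S,(280,235,340,290))):
    x0,y0,x1,y1=b;h=hsv(c)[y0:y1,x0:x1].astype(int);m=(h[...,0]<14)&(h[...,1]>130)&(h[...,2]>70)
    for ce,st in blobs(m,6):
        p=ce+[x0,y0];print(n,p,st[4],"z98",onz(c,p,98)[:2],"z136",onz(c,p,136)[:2])
s=status.sense();print(s["eef_pos"],s["force"],s["clock"])
```

```text
top [229.6 188. ] 100 z98 [580.3 259.3] z136 [574.5 252.9]
top [243.6 186.4] 9 z98 [586.2 218.5] z136 [580.3 213.1]
top [229.  201.5] 13 z98 [540.2 259.1] z136 [535.4 252.7]
top [250.4 208.6] 74 z98 [520.9 195.3] z136 [516.6 190.6]
side [323.1 248.6] 60 z98 [520.3 184.1] z136 [519.5 209.4]
side [305.2 259.8] 73 z98 [576.1 233.9] z136 [573.3 257.5]
side [315.8 266.4] 10 z98 [539.  255.6] z136 [537.5 278.4]
side [297.6 269.8] 9 z98 [596.9 273.8] z136 [593.4 296. ]
[460.8 -46.9 269.1] [-0.   0.6 -0.8] 21.375
```

View pics/z10.png

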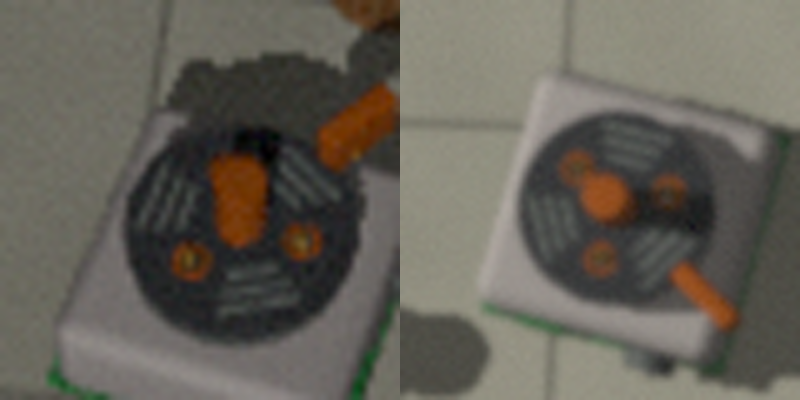

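View pics/top10.png

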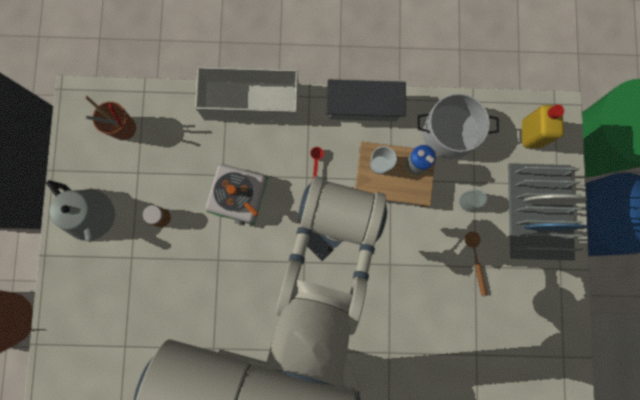

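All three studs are centred in their holes in both views, and the bystanders are where they were. I'm handing the job in.

Run:
```python
from bench import env
print(env.close_job())
```

```text
the job is handed in; nothing more can be done
None
```

The slicing disc is on the slicer hub with all three studs through its holes, and I handed the job in at about 21.4 s of the 64 s. I can't see the verdict.

**What I did:** I pulled the disc about 123 mm out along the ledge by its tab and let go. I then lifted it by the knob, turned it by about 56° and lowered it onto the studs.

**While lowering:** At about 8 mm above the hub the studs pushed sideways with 6 N. I moved the disc about 1.3 mm towards -y, and it then went down freely. It touched down at 2.4 N net upward force with the TCP at 110.1 mm, which puts the underside at the 90 mm hub face.

**Last checks:**
- **Fit:** Both cameras show the studs in the holes: all three from the top, two from the side (the knob hides the third). The disc looks flat.
- **Release:** The fingers are fully open, and the arm is well clear at about 270 mm height. The force reading was back to about zero.
- **Bystanders:** They looked unmoved in the final top picture; I judged this by eye and did not measure their positions. The coaster was hidden under the arm there, and the scoop partly so. The side view after release showed both in place.
- **Disagreement:** The two cameras differed by up to about 4 mm in y on the disc where it lay on the ledge. I used the value between them, and the jaws closed on the knob there without trouble.

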